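Shut, pin and hold down the aneroid test chamber

TASK

The pocket aneroid is ready in the round vacuum test chamber: swing the chamber's hinged lid shut and push the lock pin sideways through the lined-up holes of the two lugs and the lid's tongue, until its collar is up against the lug. Then let go of the pin and press the front of the lid down on its rubber seal with a steady push of about 15 N, as one does while the pump starts to draw; finish while still pressing, with the lid held down on the seal. Leave the dial box, the bung and the smoked lens where they are.

Things in the scene. Friction and masses are not known exactly. Their poses are not given: they have to be found in the camera images.
- hasp_hole (a point): On the lock-hole axis, midway between the chamber's two front lugs, 46 mm above the bench. Axes: z up, +x from the lugs through the pot's middle to the hinge, y along the lock holes. Lugs: upright plates at y = 8 to 18 mm either side, 28 mm wide (x), 29 to 63 mm above the bench, each with a 13 mm round hole along y. Pin may enter from either side; 25 mm or more is free around its grip.
- chamber_floor (a point): Middle of the test chamber's inner floor, 13 mm above the bench, 104 mm along +x from hasp_hole; same axes. Chamber: round grey pot, 148 mm across, with a 160 mm aluminium rim 62 mm above the bench; lugs in front, hinge at the back, small brass stopcock on its +y side. Fixed to the bench.
- lid_hinge (a point): Middle of the lid's hinge axis at the back of the chamber, 196 mm along +x from hasp_hole and 66 mm above the bench; same axes, the hinge runs along y.
- lid (a joint): Lid angle, rad. 0: lid just lies level on its rubber seal; positive: open, front up and back (starts 0.7 to 1.1); negative: seal squeezed. Friction hinge (0.5 N m): the lid stays about where it is left, near shut it may sink. The seal yields springily: own weight gives -0.002 to -0.005, a 15 N push on lid_front about -0.015.
- lid_front (a point): On top of the flat bar on the lid's front rim, where to push and press: 160 mm from the hinge axis, 18 mm outward of the hinge plane, 84 mm above the bench when shut. Its z: lid's outer normal; -x: to the free edge. Bar 26 mm wide, from 18 mm hingeward to 50 mm beyond. A tongue under its end, 10 mm thick, 16 mm hole, hangs between the lugs when shut. Lid: 160 mm ring, 12 mm thick, glass window.
- pin_grip (a point): Centre of the steel lock pin's square grip (45 mm long, 18 x 18 mm), on the pin's axis, 9 mm above the bench at the start. Pin's +x: from grip to tip. Along +x from here: neck 10 mm across to 36.5 mm, collar 17 mm across to 42.5 mm, shank 10 mm across to 96.5 mm, its last 10 mm tapered. About 0.11 kg. Lies on the bench right of the chamber, shank roughly to +y.
- pin_home (a point): On the pin's axis, 60.5 mm along its +x from pin_grip, 18 mm past the collar's face: meets hasp_hole when the pin is fully home, from either side. Same axes as pin_grip.
- aneroid_mid (a point): Centre of the pocket aneroid, a brass disc 58 mm across and 19 mm high lying dial up on the chamber's floor; it stays there.
- dial_box: Bystander: closed lacquered pine box, 120 x 120 x 58 mm; origin at the centre of its underside.
- bung: Bystander: black rubber bung, 38 mm across at the foot, 32 mm high; origin at the centre of its underside.
- lens: Bystander: smoked glass lens in a flat brass ring, 52 mm across, 9 mm high; origin at the centre of its underside.
Not all that is in view belongs to the job. Several things look just like the part that bears pin_grip: the one meant starts farthest from the robot's base.

How it is judged:
By the outcome, as a careful person would: the job done as asked, in the order asked, and still so for the second after the job is handed in, while the arm keeps its last pose, push and grip.
It also fails if it takes over 67 s, if anything falls off the work surface, if the arm or the gripper's body presses on something with over 40 N, if the wrist force passes 120 N, or if a joint passes its speed limit or range.

ROBOT

A 7-joint arm with a two-finger parallel gripper is mounted at the origin on the work surface. World frame = base frame: x ahead of the robot, y to its left, z up, the work surface at z = 0. Lengths are in m, angles in rad, forces in N, time in s.
With the tool pointing down it reaches from about 0.4 to 0.85 m from the base axis. Payload 10.4 kg.
Tool frame: the origin (TCP) lies between the finger pads; the fingertips stand ahead of it and the grasp point (between the pads) lies 5 mm behind it (manip.tip_extent is the z of the fingertips in the tool frame, in m); z points along the fingers, y is the line along which they close (so a half turn about z gives the same grasp; the last joint's range is limited). The gripper opens to 85 mm and grips with 20 to 120 N. Pads are 22 mm wide; open, the fingers measure 114 mm over their backs; the gripper's body (76 mm by 85 mm) begins 54 mm behind the grasp point. The pads swing forward as they close: fully open they stand 13 mm farther back than shut.
Start: joints at [-0.023, 0.332, -0.065, 1.46, 0.022, 1.35, -0.088], TCP at [0.625, 0, 0.245] pointing down, gripper open.
Joint ranges: [-2.6, 2.6], [-0.5, 2.12], [-1.47, 1.34], [0.16, 2.42], [-1.27, 4.41], [0.06, 2.06], [-2.6, 2.6]. Speed limits (rad/s): [2.22, 2.22, 2.79, 2.79, 3.14, 3.14, 3.14].

INTERFACE

Orientations are given as a unit quaternion [x, y, z, w].
In Python, from workcell import status, viewer, manip gives the robot as it stands.
- The arm moves only by the tool play_rows, never from a script. Its argument "plan" is one flat list of numbers, 7 for each row, row after row: the turn, a rotation vector about the tool's x, y, z in degrees, then the shift along the tool's x, y, z in m, then the opening, from 0 (shut) to 1 (fully open). In form: [ax, ay, az, dx, dy, dz, grip, ax, ay, az, dx, dy, dz, grip, ...]. A call has 1 to 20 rows; each row is the pose to reach, as a shift and turn from the pose commanded when the call began, along the tool's axes at that moment; what a row does not reach only later rows make up. A row lasts 1/8 s, in which the tool goes at most 62.5 mm and 10.7 degrees, less where a joint would pass 70% of its speed; a pose out of reach is approached as far as the arm can. A call with a gripper value outside its range is refused whole. The fingers move at their own pace and stop on an object; "squeeze" is the grip in N (left out, the last holds). Time passes only in rows, so rows that repeat a pose let the fingers close. It gives the time, the measured TCP pose, the force, the opening and the grip force at its end, in the units of the state.
- status.get_obs(): the state, without advancing time (a new reading comes with each control period).
- viewer.camera(name): name is "scene" or "side" or "wrist"; returns the picture (400x640x3 uint8, red, green, blue); there is no depth.
- viewer.camera_model(name): a dict with "fx", "fy", "cx", "cy" (pixels), "R" (3x3) and "t" (3): a world point X has camera coordinates R X + t. Camera axes: x right, y down, z forward; pixel columns grow to the right and rows downward; lengths in m; the calibration is good to about 2 mm. A picture is of the moment at which its call begins: read the wrist's pose just before it. camera_model takes no time and is no camera call; for the wrist camera it gives the pose at the moment of the call.
- manip.hand_in(): hands the job in; it is judged then, once.
The state is a dict: "clock": time; "joint_pos": joint angles; "joint_velocities": joint speeds; "tau": joint torques, N m; "position": TCP position; "ee_rot": TCP orientation; "ft_force": force on the tool from outside, world axes, zero at the start; "torque": the same for the moment, N m; "grip_width": opening from 0.0 (shut) to 1.0 (fully open); "grasp_force": force on a finger pad.
Only numpy, scipy, OpenCV 4.12 (cv2) and the standard library are available. Lean on these libraries where they do the work, as an engineer would, in place of code of your own. Each camera call takes 0.05 s, during which the arm holds its last target. There are 200 camera calls.

## Working session

There is one attempt and no reset: what is moved stays moved. The work goes in short steps, Python scripts to look and compute and a tool call to move; the robot and the scene stay as the last step left them, time stands still between calls to the robot, and variables do not carry over. Pictures are saved under pics/ and viewed, at most 13 in all, crops included, and the job is handed in when it is done.

Besides the shell and the picture viewer there is one more tool, called after "Request:" by a JSON object that holds its "api" and its "payload". play_rows: Moves the arm, as the interface text tells. Its arguments: {"type":"object","properties":{"plan":{"type":"array","items":{"type":"number"}},"squeeze":{"type":"number"}},"required":["plan"]}

```bash
mkdir -p pics; ls; python3 - <<'E'
from workcell import status, viewer, manip
import cv2
o=status.get_obs(); print(o['clock'],o['position'],o['ee_rot'],manip.tip_extent)
for n in ("scene","side"):
    cv2.imwrite(f'pics/{n}0.png',viewer.camera(n)[:,:,::-1])
    m=viewer.camera_model(n); print(n,m['fx'],m['R'],m['t'])
E
```

```text
pics
0.0 [ 6.24646663e-01 -4.10998135e-05  2.44507328e-01] [ 7.07137180e-01  7.07076022e-01 -5.14776427e-04 -4.93260599e-04] 0.014
scene 465.0379082760373 [[-0.76824606  0.63996522 -0.01557257]
 [ 0.53832353  0.6326838  -0.55670368]
 [-0.34641848 -0.43606849 -0.83056517]] [ 0.40657022 -0.23798833  1.59303904]
side 397.86139909417375 [[ 0.80057175 -0.59922193  0.00423664]
 [-0.41307728 -0.55697324 -0.72051924]
 [ 0.43411063  0.57507729 -0.69342201]] [-0.4043948   0.27888101  0.7752198 ]
```

View pics/scene0.png

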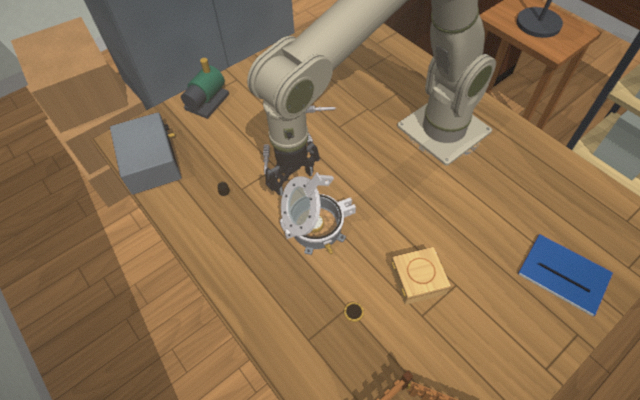

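View pics/side0.png

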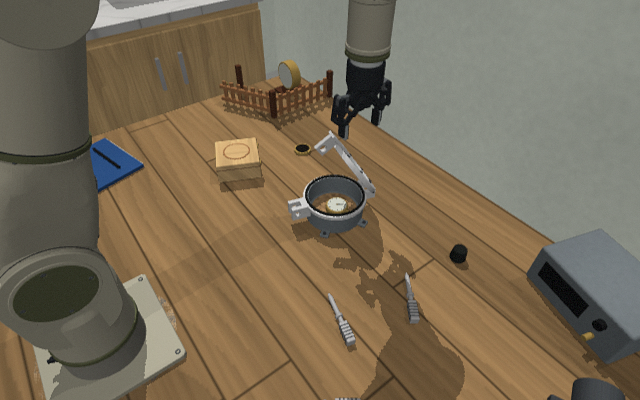

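```bash
python3 - <<'E'
import cv2
a=cv2.imread('pics/side0.png')[125:335,270:470]; cv2.imwrite('pics/side0c.png',cv2.resize(a,None,fx=2.8,fy=2.8,interpolation=cv2.INTER_CUBIC))
a=cv2.imread('pics/scene0.png')[165:265,260:370]; cv2.imwrite('pics/scene0c.png',cv2.resize(a,None,fx=6,fy=6,interpolation=cv2.INTER_CUBIC))
E
```

```text
(no output)
```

View pics/side0c.png

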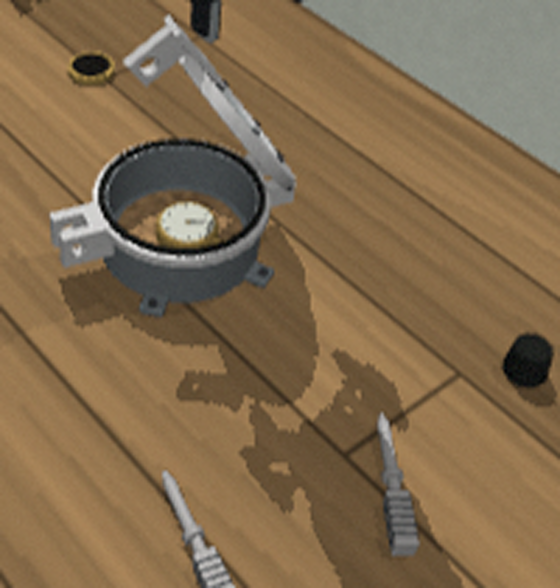

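View pics/scene0c.png

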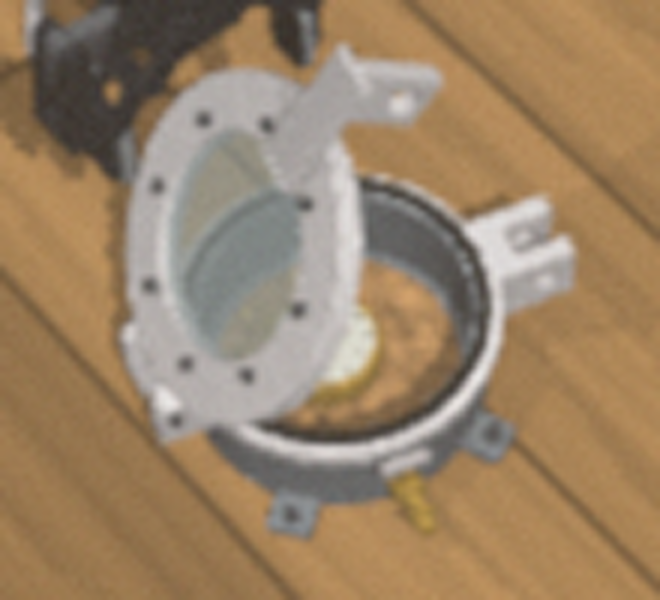

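```bash
cat > h.py <<'E'
import numpy as np
from workcell import viewer
M={n:viewer.camera_model(n) for n in("scene","side")}
def proj(m,X):
    c=m['R']@np.asarray(X,float)+m['t']; return np.array([m['fx']*c[0]/c[2]+m['cx'],m['fy']*c[1]/c[2]+m['cy']])
def ray(m,uv,z):
    R,t=np.array(m['R']),np.array(m['t']); C=-R.T@t
    d=R.T@np.array([(uv[0]-m['cx'])/m['fx'],(uv[1]-m['cy'])/m['fy'],1]); return C+d*(z-C[2])/d[2]
E
python3 - <<'E'
from h import *
from scipy.optimize import least_squares
sc=lambda u,v:np.array([u/6+260,v/6+165]); si=lambda u,v:np.array([u/2.8+270,v/2.8+125])
for n in M: print(n,-np.array(M[n]['R']).T@M[n]['t'])
pts=[('side',(0,-.018,.046),si(77,247)),('side',(0,.008,.046),si(75,222)),('scene',(0,.018,.046),sc(545,280)),('scene',(0,-.008,.046),sc(525,238))]
rim=[('side',si(95,205)),('side',si(180,266)),('side',si(271,205)),('scene',sc(505,310)),('scene',sc(340,457))]
ton=[('side',-.005,si(150,65)),('scene',.005,sc(403,103))]
def W(p,X):
    c,s=np.cos(p[2]),np.sin(p[2]); return np.array([p[0]+c*X[0]-s*X[1],p[1]+s*X[0]+c*X[1],X[2]])
def f(p):
    r=[]
    for n,X,uv in pts: r+=list(proj(M[n],W(p,X))-uv)
    c=W(p,(.104,0,.062))
    for n,uv in rim: r.append((np.linalg.norm((ray(M[n],uv,.062)-c)[:2])-.08)*350)
    a=p[3]
    for n,y,uv in ton:
        x,z=-.196,-.020
        X=(.196+x*np.cos(a)+z*np.sin(a), y, .066-x*np.sin(a)+z*np.cos(a)); r+=list(proj(M[n],W(p,X))-uv)
    return r
c0=ray(M['side'],si(182,203),.062);l0=ray(M['side'],si(76,235),.046)
yaw=np.arctan2(*(c0-l0)[1::-1]);print(c0,l0,yaw)
s=least_squares(f,[l0[0],l0[1],yaw,.9],loss='soft_l1'); print(s.x,np.round(f(s.x),1))
a=ray(M['side'],si(382,413),.009);b=ray(M['side'],si(405,543),.009);print('pin',a,b,np.linalg.norm(a-b))
a=ray(M['side'],si(167,475),.009);b=ray(M['side'],(350,343),.009);print('pin2',a,b)
E
```

```text
scene [0.99231885 0.58505469 1.19696511]
side [ 0.1024153  -0.53280427  0.74020688]
[0.57337836 0.01043354 0.062     ] [0.4838166  0.04689165 0.046     ] -0.38658829072869977
[ 0.48152213  0.05109399 -0.31093866  0.96613826] [ 0.1  0.1 -2.3  1.9 -0.   0.5 -0.3  0.6 -0.4  2.9 -0.2  1.1  0.6 -0.3
  0.1 -0.4 -0.1]
pin [ 0.58533966 -0.23240505  0.009     ] [ 0.51501195 -0.32268586  0.009     ] 0.11444042566781439
pin2 [ 0.41205699 -0.17492761  0.009     ] [ 0.37648313 -0.28349626  0.009     ]
```

```bash
cat >> h.py <<'E'
H=np.array([.4815,.0511]); YAW=-.311
ex=np.array([np.cos(YAW),np.sin(YAW)]); ey=np.array([-ex[1],ex[0]])
def w(x,y,z): p=H+x*ex+y*ey; return np.array([p[0],p[1],z])
E
python3 - <<'E'
from h import *
p0=np.array([.6246,0,.2445])
for a in [1.15,1.0,.85,.7,.55,.4,.3,.2,.12,.06,.03,.0]:
    x=.196-.175*np.cos(a)+.018*np.sin(a)+.0145; z=.066+.175*np.sin(a)+.018*np.cos(a)+.014
    d=w(x,0,z)-p0; print(a,np.round([d[1],d[0],-d[2]],3))
E
```

```text
1.15 [ 0.004  0.005 -0.003]
1.0 [ 0.011 -0.018  0.008]
0.85 [ 0.018 -0.04   0.021]
0.7 [ 0.024 -0.059  0.038]
0.55 [ 0.029 -0.076  0.058]
0.4 [ 0.034 -0.089  0.08 ]
0.3 [ 0.036 -0.097  0.096]
0.2 [ 0.038 -0.103  0.112]
0.12 [ 0.039 -0.106  0.126]
0.06 [ 0.04  -0.108  0.136]
0.03 [ 0.04  -0.109  0.141]
0.0 [ 0.04  -0.109  0.146]
```

Request:
{"api": "play_rows", "payload": {"plan": [0, 0, 0, 0, 0.02, -0.05, 0.6, 0, 0, 9, 0, 0.03, -0.05, 0, 0, 0, 18, 0, 0.03, -0.04, 0, 0, 0, 18, 0.002, 0.03, -0.03, 0, 0, 0, 18, 0.004, 0.02, -0.015, 0, 0, 0, 18, 0.004, 0.005, -0.003, 0, 0, 0, 18, 0.011, -0.018, 0.008, 0, 0, 0, 18, 0.014, -0.029, 0.014, 0, 0, 0, 18, 0.018, -0.04, 0.021, 0, 0, 0, 18, 0.021, -0.05, 0.029, 0, 0, 0, 18, 0.024, -0.059, 0.038, 0, 0, 0, 18, 0.027, -0.068, 0.048, 0, 0, 0, 18, 0.029, -0.076, 0.058, 0, 0, 0, 18, 0.032, -0.083, 0.069, 0, 0, 0, 18, 0.034, -0.089, 0.08, 0]}}

```text
clock: 1.98
position: [0.5354, 0.0342, 0.1644]
ee_rot: [0.809, 0.588, -0.0, -0.0]
ft_force: [0.3, -0.2, 0.9]
grip_width: 0.004
grasp_force: 0.3
```

Request:
{"api": "play_rows", "payload": {"plan": [0, 0, 0, 0, -0.004, 0.008, 0, 0, 0, 0, 0, -0.008, 0.016, 0, 0, 0, 0, 0, -0.011, 0.024, 0, 0, 0, 0, 0, -0.014, 0.032, 0, 0, 0, 0, 0, -0.016, 0.039, 0, 0, 0, 0, 0, -0.018, 0.046, 0, 0, 0, 0, 0, -0.019, 0.051, 0, 0, 0, 0, 0, -0.02, 0.056, 0]}}

```text
clock: 2.98
position: [0.517, 0.0402, 0.109]
ee_rot: [0.809, 0.588, 0.0, 0.0]
ft_force: [0.3, -0.4, 0.7]
grip_width: 0.002
grasp_force: 0.0
```

```bash
python3 - <<'E'
from workcell import viewer
import cv2, numpy as np
a=viewer.camera('side')[125:335,270:470,::-1]; b=viewer.camera('scene')[165:265,260:370,::-1]
a=cv2.resize(a[15:165],None,fx=2,fy=2,interpolation=2); b=cv2.resize(b,None,fx=3.6,fy=3,interpolation=2)[:, :396]
cv2.imwrite('pics/lid1.png',np.hstack([a,b]))
E
```

```text
(no output)
```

View pics/lid1.png

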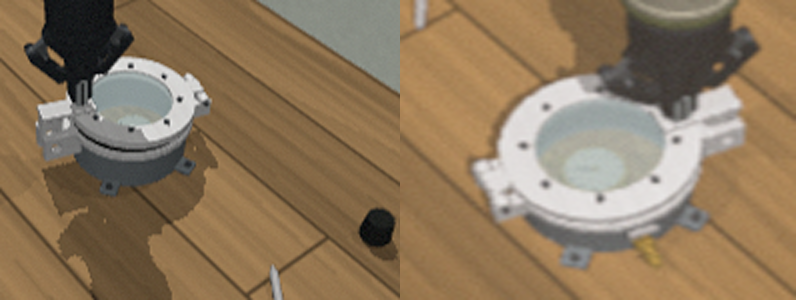

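The lid follows the fingers and is nearly shut, with a small gap at the front. I'll press it down the rest of the way.

Request:
{"api": "play_rows", "payload": {"plan": [0, 0, 0, 0, 0, 0.004, 0, 0, 0, 0, 0, 0, 0.007, 0, 0, 0, 0, 0, 0, 0.009, 0, 0, 0, 0, 0, 0, 0.01, 0, 0, 0, 0, 0, 0, 0.011, 0, 0, 0, 0, 0, 0, 0.011, 0]}}

```text
clock: 3.82
position: [0.517, 0.0402, 0.0983]
ee_rot: [0.809, 0.588, 0.0, 0.0]
ft_force: [0.5, 0.6, 0.2]
grip_width: 0.003
grasp_force: 0.0
```

Request:
{"api": "play_rows", "payload": {"plan": [0, 0, 0, 0, 0, 0.001, 0, 0, 0, 0, 0, 0, 0.002, 0, 0, 0, 0, 0, 0, 0.002, 0]}}

```text
clock: 4.2
position: [0.517, 0.0402, 0.0968]
ee_rot: [0.809, 0.588, 0.0, 0.0]
ft_force: [-3.3, 0.2, 6.1]
grip_width: -0.001
grasp_force: 3.2
```

Request:
{"api": "play_rows", "payload": {"plan": [0, 0, 0, 0, 0, -0.04, 0, 0, 0, 0, 0, 0, -0.1, 0, 0, 0, 0, -0.05, 0.018, -0.1, 0.5, 0, 0, 5, -0.1, 0.036, -0.1, 0.7, 0, 0, 10, -0.15, 0.054, -0.1, 0.7, 0, 0, 15, -0.2, 0.072, -0.1, 0.7, 0, 0, 20, -0.25, 0.09, -0.1, 0.7, 0, 0, 20, -0.29, 0.105, -0.1, 0.7, 0, 0, 20, -0.327, 0.116, -0.1, 0.7, 0, 0, 20, -0.327, 0.116, -0.1, 0.7]}}

```text
clock: 5.45
position: [0.5249, -0.3103, 0.1959]
ee_rot: [0.9, 0.436, -0.001, 0.0]
ft_force: [0.4, 0.6, -0.2]
grip_width: 0.702
grasp_force: 0.0
```

```bash
python3 - <<'E'
from h import *
from workcell import status
import cv2,json
m=viewer.camera_model('wrist'); np.save('wm.npy',m,allow_pickle=True)
a=viewer.camera('wrist')[:,:,::-1]; s=viewer.camera('side')[:,:,::-1]
cv2.imwrite('pics/w1.png',a); o=status.get_obs(); print(o['position'],o['ee_rot'])
print(proj(m,[.5275,-.307,.009]),proj(m,[.585,-.232,.009]))
E
```

```text
[ 0.52627114 -0.30632977  0.19601377] [ 8.98856509e-01  4.38242971e-01  2.78209401e-06 -2.74460401e-04]
[318.89379771 179.56766289] [317.56537908  80.80253115]
```

View pics/w1.png

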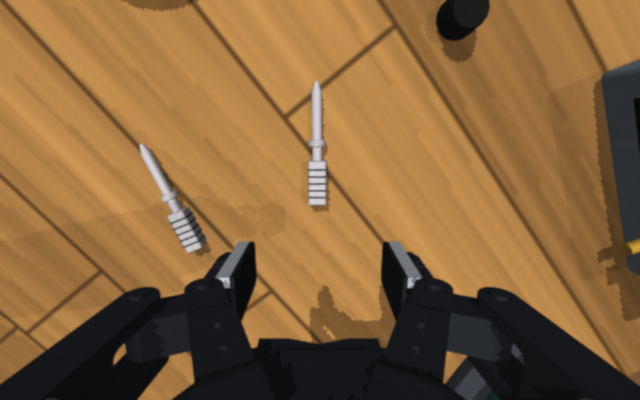

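```bash
python3 - <<'E'
from h import *
m=np.load('wm.npy',allow_pickle=True).item()
t=ray(m,(317,82),.009);g=ray(m,(317.7,183.5),.018);c=ray(m,(317,142.5),.015)
print(t,c,g,np.linalg.norm((t-g)[:2]),np.linalg.norm((t-c)[:2]))
d=(t-g)[:2];d/=np.linalg.norm(d);print(np.degrees(np.arctan2(d[1],d[0])), t[:2]-.0965*d)
e=np.array([np.cos(2*.4536),np.sin(2*.4536)]);print(e)
E
```

```text
[ 0.58392598 -0.23250104  0.009     ] [ 0.54940627 -0.276215    0.015     ] [ 0.52520339 -0.30797726  0.018     ] 0.09562950536390584 0.05570028132798769
52.11609580707429 [ 0.52466885 -0.3086643 ]
[0.61595395 0.78778216]
```

Request:
{"api": "play_rows", "payload": {"plan": [0, 0, 0, -0.002, 0, 0.05, 0.7, 0, 0, 0, -0.002, 0, 0.1, 0.7, 0, 0, 0, -0.002, 0, 0.14, 0.6, 0, 0, 0, -0.002, 0, 0.165, 0.6, 0, 0, 0, -0.002, 0, 0.178, 0.6, 0, 0, 0, -0.002, 0, 0.178, 0.6, 0, 0, 0, -0.002, 0, 0.178, 0.3, 0, 0, 0, -0.002, 0, 0.178, 0, 0, 0, 0, -0.002, 0, 0.178, 0, 0, 0, 0, -0.002, 0, 0.178, 0, 0, 0, 0, -0.002, 0, 0.178, 0], "squeeze": 70}}

```text
clock: 6.92
position: [0.5259, -0.3086, 0.0198]
ee_rot: [0.899, 0.438, 0.001, 0.001]
ft_force: [-1.4, 1.5, 7.2]
grip_width: 0.185
grasp_force: 69.3
```

Request:
{"api": "play_rows", "payload": {"plan": [0, 0, 0, -0.002, 0, -0.03, 0, 0, 0, 0, -0.002, 0, -0.08, 0, 0, 0, -5, 0.02, -0.035, -0.1, 0, 0, 0, -10, 0.045, -0.075, -0.1, 0, 0, 0, -15, 0.07, -0.115, -0.1, 0, 0, 0, -20.2, 0.095, -0.155, -0.1, 0, 0, 0, -20.2, 0.115, -0.19, -0.1, 0, 0, 0, -20.2, 0.125, -0.207, -0.1, 0, 0, 0, -20.2, 0.125, -0.207, -0.08, 0, 0, 0, -20.2, 0.125, -0.207, -0.06, 0, 0, 0, -20.2, 0.125, -0.207, -0.045, 0, 0, 0, -20.2, 0.125, -0.207, -0.039, 0, 0, 0, -20.2, 0.125, -0.207, -0.039, 0, 0, 0, -20.2, 0.125, -0.207, -0.039, 0]}}

```text
clock: 8.68
position: [0.4393, -0.0824, 0.0579]
ee_rot: [0.808, 0.589, 0.0, 0.0]
ft_force: [-0.4, 0.6, -1.4]
grip_width: 0.187
grasp_force: 68.7
```

```bash
python3 - <<'E'
from h import *
from workcell import status
import cv2
o=status.get_obs(); print(o['position'],o['ee_rot'],o['grip_width'])
m=viewer.camera_model('wrist'); np.save('wm2.npy',m,allow_pickle=True)
b=viewer.camera('wrist')[:,:,::-1]; a=viewer.camera('side')[:,:,::-1]
cv2.imwrite('pics/w2f.png',b);cv2.imwrite('pics/s2f.png',a)
uv=proj(M['side'],w(0,-.05,.046)); print(uv)
x0,y0=int(uv[0])-65,int(uv[1])-65
print(x0,y0); A=cv2.resize(a[y0:y0+130,x0:x0+130],(590,590),interpolation=2)
cv2.imwrite('pics/s2.png',A)
p=o['position']; t=np.array([np.cos(2*np.arctan2(o['ee_rot'][1],o['ee_rot'][0])),np.sin(2*np.arctan2(o['ee_rot'][1],o['ee_rot'][0]))])
d=p[:2]-H; print('tcp in hasp',d@ex,d@ey,p[2], 'tool x in hasp',t@ex,t@ey)
for q in [w(0,-.018,.046),w(0,.008,.046),w(0,-.0435,.046)]: print(proj(M['side'],q), (proj(M['side'],q)-[x0,y0])*590/130, proj(m,q))
cv2.imwrite('pics/w2.png',b)
E
```

```text
[ 0.43934831 -0.08236572  0.05788421] [8.08026264e-01 5.89146245e-01 3.93845757e-04 3.21679383e-04] 0.18670246941403348
[301.51005333 222.40590375]
236 157
tcp in hasp 0.0007123620523092111 -0.13996198162595314 0.057884207183123246 tool x in hasp -0.00020754336187461898 0.9999999784628761
[297.54735849 213.29967902] [279.33031931 255.51392786] [317.15049634 -31.74395033]
[294.45636598 206.19661567] [265.30196866 223.27694805] [ 317.13485964 -114.24493482]
[300.69046483 220.5224993 ] [293.59518654 288.29441989] [317.16423584  40.74721578]
```

View pics/s2.png

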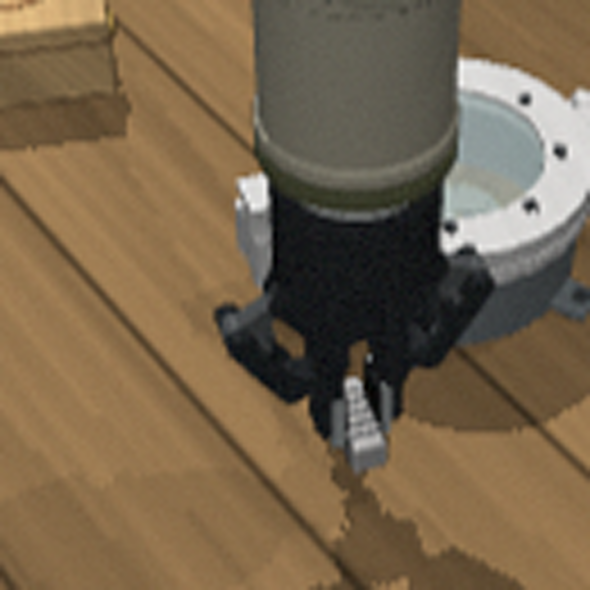

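View pics/w2.png

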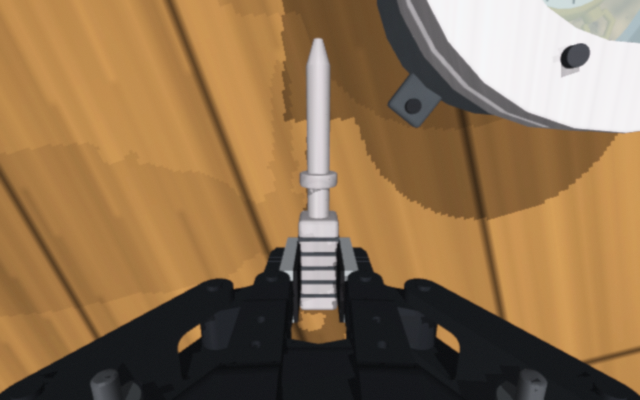

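Request:
{"api": "play_rows", "payload": {"plan": [0, 0, 0, 0.008, 0, 0, 0, 0, 0, 0, 0.016, 0, 0, 0, 0, 0, 0, 0.022, 0, 0, 0, 0, 0, 0, 0.022, 0, 0, 0]}}

```text
clock: 9.28
position: [0.4458, -0.0607, 0.0573]
ee_rot: [0.808, 0.59, 0.0, -0.0]
ft_force: [0.2, -0.8, -0.5]
grip_width: 0.189
grasp_force: 68.7
```

```bash
python3 - <<'E'
from h import *
from workcell import status
import cv2
o=status.get_obs(); p=o['position'];d=p[:2]-H; print('tcp in hasp',d@ex,d@ey,p[2])
m=viewer.camera_model('wrist')
b=viewer.camera('wrist')[:,:,::-1]; a=viewer.camera('scene')[:,:,::-1]
B=cv2.resize(b[0:110,260:380],None,fx=3.3,fy=5.4,interpolation=2)
uv=proj(M['scene'],w(0,0,.046)).astype(int)-[25,30]; print(uv)
A=cv2.resize(a[uv[1]:uv[1]+60,uv[0]:uv[0]+50],(400,594),interpolation=2)
cv2.imwrite('pics/i1.png',np.hstack([B,A]))
for q in [w(0,-.018,.046),w(-.014,-.018,.063),w(.014,-.018,.063),w(-.014,-.008,.063),w(.014,-.008,.063),w(0,-.022,.046)]: r=proj(m,q);s=proj(M['scene'],q); print((r-[260,0])*[3.3,5.4],(s-uv)*[8,9.9]+[396,0])
E
```

```text
tcp in hasp 0.0002015187620748581 -0.11734239098997755 0.057310175280747375
[323 177]
[193.83362915 175.90175101] [579.15633857 253.62188286]
[ 62.32777176 108.08329317] [615.24304049 206.99569312]
[325.59765976 108.94812207] [544.95565771 237.26341602]
[ 59.39550358 -67.59738708] [626.27051412 232.99276305]
[328.99079281 -66.71698247] [555.75721336 263.48270629]
[193.75694929 234.62307051] [574.85975857 243.29342477]
```

View pics/i1.png

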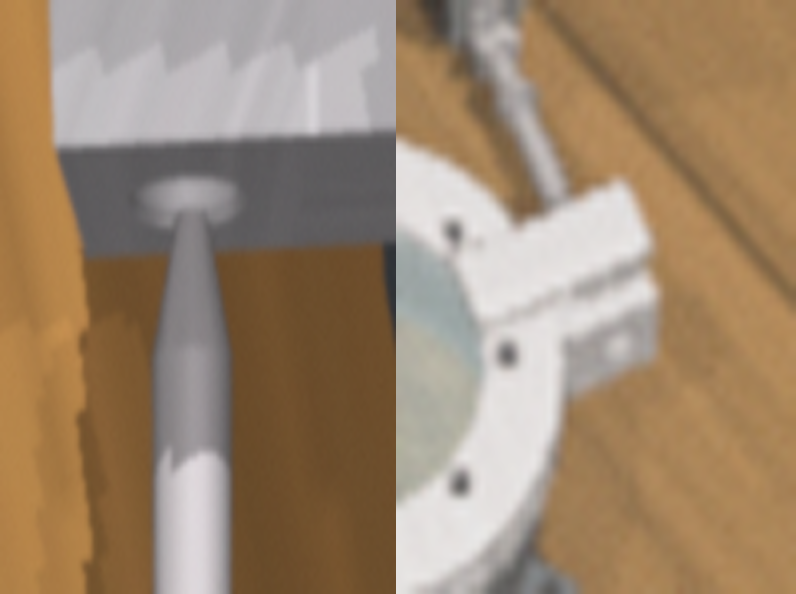

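The pin tip is at crop (192,212) and the lug hole at (190,205), so they line up sideways. The lug sits about 2 mm nearer than I estimated and is turned about 1.6°. I'll correct for that and insert.

Request:
{"api": "play_rows", "payload": {"plan": [0, 0, -1.6, -0.002, 0.0025, 0, 0, 0, 0, -1.6, 0.003, 0.0024, 0, 0, 0, 0, -1.6, 0.008, 0.0023, 0, 0, 0, 0, -1.6, 0.012, 0.0022, 0, 0, 0, 0, -1.6, 0.016, 0.0021, 0, 0, 0, 0, -1.6, 0.02, 0.0019, 0, 0, 0, 0, -1.6, 0.02, 0.0019, 0, 0]}}

```text
clock: 10.25
position: [0.4536, -0.0425, 0.0573]
ee_rot: [0.8, 0.601, 0.0, -0.0]
ft_force: [-0.0, 1.0, -0.9]
grip_width: 0.189
grasp_force: 68.7
```

Request:
{"api": "play_rows", "payload": {"plan": [0, 0, 0, 0.004, 0, 0, 0, 0, 0, 0, 0.008, 0, 0, 0, 0, 0, 0, 0.012, 0, 0, 0, 0, 0, 0, 0.016, 0, 0, 0, 0, 0, 0, 0.02, 0, 0, 0, 0, 0, 0, 0.02, 0, 0, 0]}}

```text
clock: 11.0
position: [0.4592, -0.0233, 0.0573]
ee_rot: [0.799, 0.601, 0.0, -0.0]
ft_force: [-0.5, -0.1, -0.8]
grip_width: 0.185
grasp_force: 68.7
```

Request:
{"api": "play_rows", "payload": {"plan": [0, 0, 0, 0.004, 0, 0, 0, 0, 0, 0, 0.008, 0, 0, 0, 0, 0, 0, 0.011, 0, 0, 0, 0, 0, 0, 0.013, 0, 0, 0, 0, 0, 0, 0.0145, 0, 0, 0, 0, 0, 0, 0.0155, 0, 0, 0, 0, 0, 0, 0.0165, 0, 0, 0, 0, 0, 0, 0.0165, 0, 0, 0]}}

```text
clock: 12.0
position: [0.4634, -0.0087, 0.0572]
ee_rot: [0.8, 0.6, -0.001, 0.0]
ft_force: [-2.3, -5.9, -0.2]
grip_width: 0.187
grasp_force: 68.9
```

Request:
{"api": "play_rows", "payload": {"plan": [0, 0, 0, 0.001, 0, 0, 0, 0, 0, 0, 0.001, 0, 0, 0, 0, 0, 0, 0.001, 0, 0, 0.4, 0, 0, 0, 0.001, 0, 0, 0.4, 0, 0, 0, 0.001, 0, 0, 0.4]}}

```text
clock: 12.62
position: [0.4642, -0.0064, 0.0574]
ee_rot: [0.8, 0.601, 0.0, 0.0]
ft_force: [-0.2, -0.1, 0.0]
grip_width: 0.401
grasp_force: 0.0
```

Request:
{"api": "play_rows", "payload": {"plan": [0, 0, 0, 0, 0, 0, 0.4, 0, 0, 0, 0, 0, -0.02, 0.4, 0, 0, 0, 0, 0, -0.05, 0.4, 0, 0, 0, 0, 0, -0.09, 0.4, 0, 0, 0, -0.06, 0, -0.1, 0.4, 0, 0, 0, -0.06, 0, -0.1, 0.4]}}

```text
clock: 13.38
position: [0.4468, -0.0681, 0.1584]
ee_rot: [0.801, 0.598, 0.0, 0.001]
ft_force: [0.1, 0.3, 0.0]
grip_width: 0.399
grasp_force: 0.0
```

```bash
python3 - <<'E'
from h import *
import cv2
b=viewer.camera('wrist')[:,:,::-1]; a=viewer.camera('side')[:,:,::-1]
uv=proj(M['side'],w(0,-.03,.046)).astype(int)-[35,35]
A=cv2.resize(a[uv[1]:uv[1]+70,uv[0]:uv[0]+70],(400,400),interpolation=2)
cv2.imwrite('pics/d1.png',np.hstack([b[:,140:540],A]))
E
```

```text
(no output)
```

View pics/d1.png

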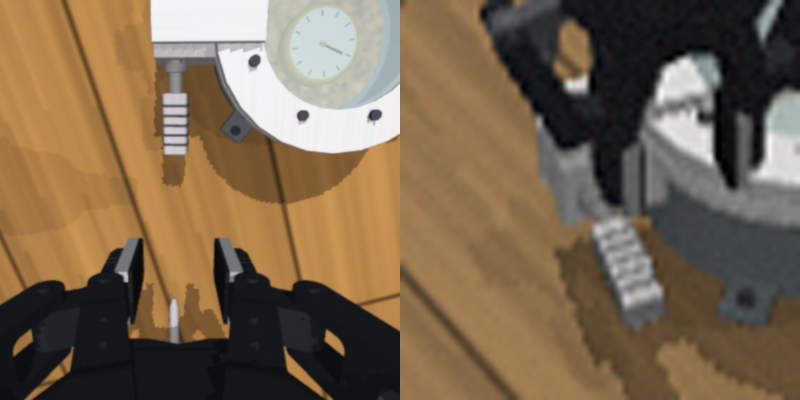

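Request:
{"api": "play_rows", "payload": {"plan": [0, 0, 0, 0.02, 0.005, -0.01, 0.2, 0, 0, 0, 0.06, 0.017, -0.01, 0, 0, 0, 0, 0.1, 0.028, -0.01, 0, 0, 0, 0, 0.122, 0.035, 0, 0, 0, 0, 0, 0.122, 0.035, 0.025, 0, 0, 0, 0, 0.122, 0.035, 0.04, 0, 0, 0, 0, 0.122, 0.035, 0.05, 0, 0, 0, 0, 0.122, 0.035, 0.055, 0, 0, 0, 0, 0.122, 0.035, 0.058, 0, 0, 0, 0, 0.122, 0.035, 0.06, 0, 0, 0, 0, 0.122, 0.035, 0.06, 0]}}

```text
clock: 14.85
position: [0.5151, 0.0429, 0.0976]
ee_rot: [0.8, 0.6, 0.0, 0.0]
ft_force: [0.2, -0.8, -0.3]
grip_width: 0.002
grasp_force: 0.0
```

Request:
{"api": "play_rows", "payload": {"plan": [0, 0, 0, -0.003, 0, 0, 0, 0, 0, 0, -0.003, 0, 0.0008, 0, 0, 0, 0, -0.003, 0, 0.0016, 0, 0, 0, 0, -0.003, 0, 0.0022, 0, 0, 0, 0, -0.003, 0, 0.0022, 0, 0, 0, 0, -0.003, 0, 0.0022, 0]}}

```text
clock: 15.6
position: [0.5141, 0.0396, 0.0962]
ee_rot: [0.8, 0.6, 0.0, 0.0]
ft_force: [-6.8, -0.8, 11.9]
grip_width: 0.001
grasp_force: 5.9
```

Request:
{"api": "play_rows", "payload": {"plan": [0, 0, 0, 0, -0.0005, 0.0003, 0, 0, 0, 0, 0, -0.0008, 0.0005, 0, 0, 0, 0, 0, -0.0008, 0.0005, 0, 0, 0, 0, 0, -0.0008, 0.0005, 0]}}

```text
clock: 16.1
position: [0.5141, 0.0397, 0.0961]
ee_rot: [0.8, 0.6, 0.001, 0.001]
ft_force: [-4.4, -2.6, 13.2]
grip_width: 0.003
grasp_force: 6.7
```

```bash
python3 - <<'E'
from workcell import status,viewer
import numpy as np
F=[]
for i in range(5):
    viewer.camera('scene'); o=status.get_obs(); F.append(o['ft_force'])
print(np.round(F,1),o['position'],o['clock'])
E
```

```text
[[-3.8 -2.4 14.1]
 [-4.1 -1.6 13.4]
 [-2.9 -2.4 13.7]
 [-4.6 -2.4 13.8]
 [-4.4 -2.7 13.9]] [0.51405291 0.03966051 0.09613103] 16.35
```

Vertical force is about 13.8 N. I'll add a little more, then check the pin and lid in one last picture while pressing.

Request:
{"api": "play_rows", "payload": {"plan": [0, 0, 0, 0, -0.0002, 0.0002, 0, 0, 0, 0, 0, -0.0002, 0.0002, 0, 0, 0, 0, 0, -0.0002, 0.0002, 0, 0, 0, 0, 0, -0.0002, 0.0002, 0, 0, 0, 0, 0, -0.0002, 0.0002, 0, 0, 0, 0, 0, -0.0002, 0.0002, 0]}}

```text
clock: 17.1
position: [0.514, 0.0397, 0.096]
ee_rot: [0.8, 0.6, 0.001, 0.001]
ft_force: [-3.7, -2.7, 13.8]
grip_width: 0.0
grasp_force: 7.0
```

```bash
python3 - <<'E'
from h import *
from workcell import status
import cv2
F=[]
for i in range(4):
    a=viewer.camera('side')[:,:,::-1]; F.append(status.get_obs()['ft_force'])
print(np.mean(F,0),status.get_obs()['position'])
b=viewer.camera('scene')[:,:,::-1]
def crop(im,n,X,s):
    u=proj(M[n],X).astype(int)-s//2; return cv2.resize(im[u[1]:u[1]+s,u[0]:u[0]+s],(400,400),interpolation=2)
cv2.imwrite('pics/f1.png',np.hstack([crop(a,'side',w(0.02,-.03,.046),70),crop(b,'scene',w(0,0,.046),60)]))
E
```

```text
[-3.67859854 -2.89268998 13.9302851 ] [0.51403127 0.03967516 0.09603739]
```

View pics/f1.png

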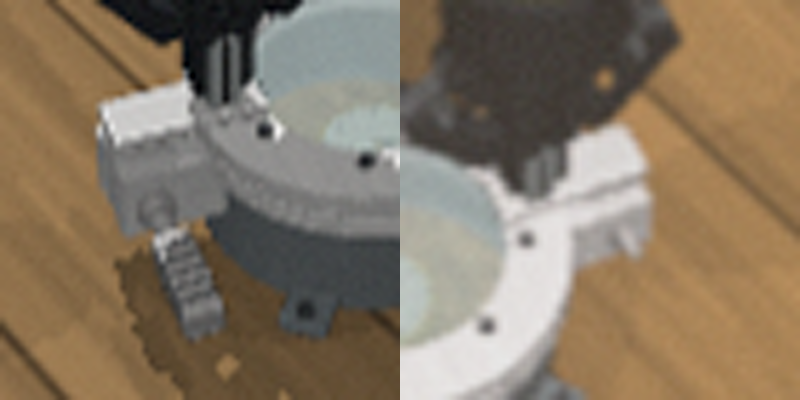

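The pin's collar is against the near lug at (158,210) and its tip sticks out of the far lug at (630,245). The fingers are pressing on the bar. One last small nudge will bring the push to 15 N.

Request:
{"api": "play_rows", "payload": {"plan": [0, 0, 0, 0, 0, 0.0004, 0, 0, 0, 0, 0, 0, 0.0004, 0, 0, 0, 0, 0, 0, 0.0004, 0, 0, 0, 0, 0, 0, 0.0004, 0, 0, 0, 0, 0, 0, 0.0004, 0, 0, 0, 0, 0, 0, 0.0004, 0, 0, 0, 0, 0, 0, 0.0004, 0, 0, 0, 0, 0, 0, 0.0004, 0]}}

```text
clock: 18.35
position: [0.514, 0.0397, 0.0958]
ee_rot: [0.8, 0.6, 0.001, 0.001]
ft_force: [-3.6, -2.0, 14.4]
grip_width: -0.003
grasp_force: 7.6
```

```bash
python3 -c "
from workcell import status,manip
print(status.get_obs()['ft_force']); print(manip.hand_in())"
```

```text
[-3.565648   -2.01801295 14.39369633]
the job is handed in; nothing more can be done
None
```

The job is handed in: the lid is shut, the lock pin is through both lugs with its collar against the lug, and the arm is still pressing the lid's front bar down at about 14.4 N, after about 18 s.

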